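Rolling pin: clear the broken stub, try the new handle, hold it bore-up for oiling

ROBOT

A 7-joint arm with a two-finger parallel gripper is mounted at the origin on a cart in front of the work surface, level with it; the furniture and walls round the work are solid. World frame = base frame: x ahead of the robot, y to its left, z up, the work surface at z = 0. Lengths are in m, angles in rad, forces in N, time in s.
With the tool pointing down it reaches from about 0.425 to 0.925 m from the base axis. Payload 6.8 kg.
Tool frame: the origin (TCP) lies at the very end of the fingers, on their centre line; the grasp point (between the pads) lies 19 mm behind it; z points along the fingers, y is the line along which they close (so a half turn about z gives the same grasp; the last joint's range is limited). The gripper opens to 85 mm and grips with 20 to 120 N. Pads are 22 mm wide; open, the fingers measure 114 mm over their backs; the gripper's body (76 mm by 85 mm) begins 54 mm behind the grasp point. The pads swing forward as they close: fully open they stand 13 mm farther back than shut.
Start: joints at [-1.457, 0.477, 0.022, 1.555, -0.011, 1.109, -0.083], TCP at [0.148, 0.658, 0.231] pointing down, gripper open.
Joint ranges: [-2.96, 2.96], [-0.34, 2.1], [-1.41, 1.46], [0.24, 2.44], [-1.37, 4.51], [0.17, 1.92], [-2.96, 2.96]. Speed limits (rad/s): [2.39, 2.39, 3.14, 3.14, 3.14, 3.14, 3.14].

INTERFACE

Orientations are given as a unit quaternion [w, x, y, z].
In Python, from station import bot gives the robot as it stands. The module is installed in compiled form; this text tells all that it offers.
- The arm moves only by the shell command python3 -m jog 'ROWS' [OPENING] [FORCE]. ROWS is JSON, a list of rows, each a list of 4 numbers: the shift along the tool's x, y, z in cm, then the turn about the tool's z in rad. In form: [[x, y, z, spin], ...]. A call has 1 to 20 rows; each row is the pose to reach, as a shift and turn from the pose commanded when the call began, along the tool's axes at that moment; what a row does not reach only later rows make up. A row lasts 1/12 s, in which the tool goes at most 41.7 mm and 7.16 degrees, less where a joint would pass 70% of its speed; a pose out of reach is approached as far as the arm can. A call with a gripper value outside its range is refused whole. OPENING is the closure, from -1 (fully open) to 1 (shut), set as the call begins (- or left out, the last holds). The fingers move at their own pace and stop on an object; FORCE is the grip in N (left out, the last holds). Time passes only in rows, so rows that repeat a pose let the fingers close. It gives the time, the measured TCP pose, the force, the opening and the grip force at its end, in the units of the state.
- bot.get_obs(): the state, without advancing time (a new reading comes with each control period).
- bot.read_camera(name): name is "side" or "top"; returns a dict with "pixels" (400x640x3 uint8, red, green, blue), "depth" (400x640 float32, m along the optical axis (not along the pixel's ray), 0 where there is no reading), "fovy" (degrees; the focal length in pixels is half the picture's height over the tangent of half this angle, whatever the lens; pixels are square), "cx", "cy" (the principal point, pixels), "pose" (4x4, takes a point from camera to world coordinates). Camera axes: x right, y down, z forward; pixel columns grow to the right and rows downward; lengths in m; the calibration is good to about 2 mm. A picture is of the moment at which its call begins.
- bot.hand_in(): hands the job in; it is judged then, once.
The state is a dict: "t": time; "q": joint angles; "joint_vel": joint speeds; "joint_torque": joint torques, N m; "eef_pos": TCP position; "tool_rot": TCP orientation; "contact_force": force on the tool from outside, world axes, zero at the start; "torque": the same for the moment, N m; "gripper_width": opening from 0.0 (shut) to 1.0 (fully open); "grasp_force": force on a finger pad.
Only numpy, scipy, OpenCV 4.12 (cv2) and the standard library are available. Lean on these libraries where they do the work, as an engineer would, in place of code of your own. Each camera call takes 0.05 s, during which the arm holds its last target. There are 200 camera calls.

TASK

The rolling pin on its rest has lost a handle: drop the broken stub that lies in front of the bare spindle into the steel scrap bowl, then slip the new loose handle all the way onto the bare spindle to check that it fits (only one of its ends is bored: find by feel or by eye which). Draw it off again, turn it over and finish holding it in the gripper clear of everything, about 20 cm above the table, with the bored end facing straight up so that I can drip oil into the bore; do not let go. Leave the brush, the price card, the tin and the jars where they stand.

Things in the scene. Friction and masses are not known exactly. Their poses are not given: they have to be found in the camera images.
- handle: new wooden handle, an eight-sided bar 100 mm long, 38 mm over its flats, 0.13 kg, lying on a flat. Origin at its middle, 19 mm above the table; own x axis along its length. One end has a round blind bore, 18 mm wide, 40 mm deep, on the axis; the other is solid. Which, +x or -x, is not given: feel it (a solid end stops dead at the spindle's nose, the bored end slides on) or see it
- rolling_pin: small wooden rolling pin, level on a low dark rest (76 mm wide, 42 high), all fixed. Origin on the table under the roller's middle; x axis along the pin towards the bare spindle. Roller 60 mm thick, x -85 to 85 mm, axis 54 mm above the table; an old handle like the new one sits at the -x end (to x -193); at the +x end a steel collar ends at x 93 and the bare spindle at x 127
- spindle_tip (a point): free end of the bare steel spindle, 54 mm above the table; own x axis points straight out along it, away from the roller. Spindle 13 mm thick, 34 mm long from its collar, the last 7 mm narrowing to 7 mm thick; rigid. A handle fully home has its end against the collar and its middle 16 mm out from this point
- stub: broken piece of the old wooden handle, eight-sided, 38 mm over its flats, about 60 mm long, 0.05 kg, lying on a flat in front of the bare spindle. Origin on its axis, 19 mm above the table and 24 mm from its smooth end; own x axis along it towards the splintered end; full thickness from x -24 to 12 mm
- scrap_bowl: loose round steel bowl, 150 mm wide at the rim, 58 mm high, wall 4 mm, flat floor 5 mm up and about 60 mm wide, 0.7 kg, standing on the table. Origin at the centre of its underside, z up
- brush: flour brush with a wooden handle, 38x250x50 mm, lying behind the rolling pin; origin at the middle of its underside, y along its length; stays where it is
- price_card: price card 68 mm wide and 85 mm high in a slotted wooden foot, standing at the front edge of the table; origin under its foot; stays where it is
- food_tin: tin with a printed red wrapper, 57 mm wide and 72 mm high, standing; origin at the centre of its underside; stays where it is
- jam_jar: jar with a green lid, 62 mm wide and 86 mm high, standing; origin at the centre of its underside; stays where it is
- spice_jar: slim jar with a yellow lid, 42 mm wide and 96 mm high, standing left of the rolling pin; origin at the centre of its underside; stays where it is

How it is judged:
By the outcome, as a careful person would: the job done as asked, in the order asked, and still so for the second after the job is handed in, while the arm keeps its last pose, push and grip.
It also fails if it takes over 72 s, if anything falls off the work surface, if the arm or the gripper's body presses on something with over 40 N, if the wrist force passes 120 N, or if a joint passes its speed limit or range.

## Working session

There is one attempt and no reset: what is moved stays moved. The work goes in short steps, Python scripts to look and compute and a shell command to move; the robot and the scene stay as the last step left them, time stands still between calls to the robot, and variables do not carry over. Pictures are saved under pics/ and viewed, at most 10 in all, crops included, and the job is handed in when it is done.

```bash
mkdir -p pics
cat > h.py <<'E'
import numpy as np, cv2
from station import bot
def cam(n,f=None):
    c=bot.read_camera(n)
    if f: cv2.imwrite('pics/'+f,c['pixels'][:,:,::-1])
    return c
def foc(c): return 200/np.tan(np.radians(c['fovy'])/2)
def ray(c,u,v):
    f=foc(c); d=np.array([(u-c['cx'])/f,(v-c['cy'])/f,1.]); P=np.array(c['pose']); return P[:3,3],P[:3,:3]@d
def onz(c,u,v,z):
    o,d=ray(c,u,v); return o+d*(z-o[2])/d[2]
def pts(c):
    f=foc(c); v,u=np.mgrid[:400,:640]; Z=c['depth']; P=np.array(c['pose'])
    X=np.stack([(u-c['cx'])/f*Z,(v-c['cy'])/f*Z,Z],-1)
    return X@P[:3,:3].T+P[:3,3]
E
python3 - <<'E'
from h import *
for n in('top','side'):
    c=cam(n,n+'0.png'); print(n,c['fovy'],c['cx'],c['cy'],np.round(c['pose'],3).tolist())
print(bot.get_obs())
E
```

```text
top 57.30823833661271 318.2953785646589 202.6578337985376 [[-0.022, -0.982, 0.186, 0.333], [-1.0, 0.02, -0.016, -0.041], [0.012, -0.186, -0.982, 1.093], [0.0, 0.0, 0.0, 1.0]]
side 46.827191890055204 321.54684610096825 193.85711688943968 [[0.833, -0.332, 0.442, -0.011], [-0.553, -0.478, 0.683, -0.888], [-0.015, -0.813, -0.582, 0.779], [0.0, 0.0, 0.0, 1.0]]
{'t': 0.1, 'q': array([-1.45710601,  0.47773895,  0.02235354,  1.5563113 , -0.01150206,
        1.10926305, -0.08309392]), 'joint_vel': array([-1.37797379e-03, -1.78658909e-03,  4.21887690e-05, -3.18064107e-03,
        1.84593027e-04,  5.12553713e-04, -1.62641519e-03]), 'joint_torque': array([ 3.19744962e-03, -5.97763252e+01,  1.61280792e+00, -2.81955403e+01,
        1.27540663e-02,  5.04436859e-03,  8.80970816e-06]), 'eef_pos': array([0.14838768, 0.65797311, 0.23042613]), 'tool_rot': array([-2.88835842e-05,  1.10660049e-01,  9.93857998e-01, -7.95639217e-04]), 'contact_force': array([ 0.25865611, -0.25316538, -0.334799  ]), 'torque': array([-0.0187441 ,  0.04170085,  0.02314417]), 'grasp_force': 0.0, 'gripper_width': 0.9958916438900872}
```

View pics/top0.png

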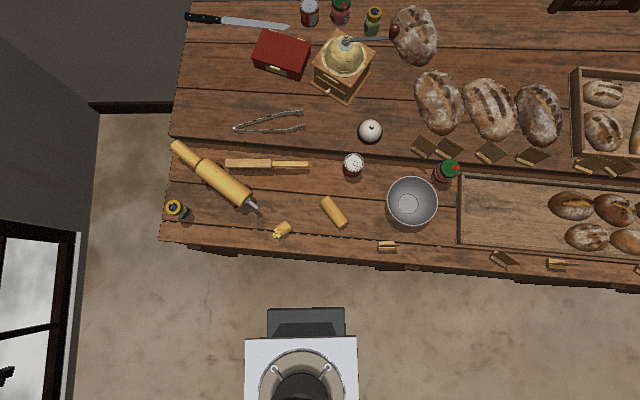

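View pics/side0.png

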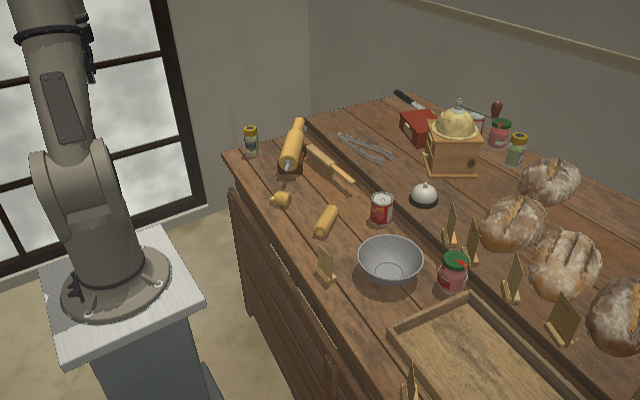

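The top view shows the pin at (170..258, 145..210) with its spindle tip near (257,211), the stub at (283,229), the handle at (334,212), the bowl at (412,202), the card at (387,246), the tin at (353,165), the jam jar at (446,170) and the spice jar at (176,208). The side view shows the stub at (281,200), the handle at (327,220) and the bowl at (390,260).

```bash
cat > m.py <<'E'
from h import *
R={'top':dict(handle=(318,192,352,234),stub=(268,216,298,242),bowl=(380,172,444,234),tip=(240,196,266,220),tin=(340,150,366,180),card=(374,238,400,256)),
'side':dict(handle=(308,198,346,244),stub=(264,186,298,214),bowl=(350,228,430,292),tip=(272,150,302,176))}
tiles=[]
for n in('top','side'):
    c=cam(n); X=pts(c); im=c['pixels']
    hsv=cv2.cvtColor(im,cv2.COLOR_RGB2HSV)
    for k,(a,b,e,d) in R[n].items():
        s=np.s_[b:d,a:e]; P=X[s]; h=hsv[s].astype(int)
        ok=(P[...,2]>0.008)&(P[...,2]<.2)&(c['depth'][s]>0)
        if k in('handle','stub'): ok&=(h[...,2]>110)
        n_,lab,st,ce=cv2.connectedComponentsWithStats(ok.astype(np.uint8)); i=1+np.argmax(st[1:,4]); ok=lab==i
        Q=P[ok]; lo,hi=np.percentile(Q,[1,99],axis=0)
        top=Q[Q[:,2]>np.percentile(Q[:,2],97)-.008][:,:2]
        (cx,cy),(w,hh),an=cv2.minAreaRect(top.astype(np.float32)) if len(top)>4 else ((0,0),(0,0),0)
        box=cv2.boxPoints(((cx,cy),(w,hh),an)); e1=box[1]-box[0]; e2=box[2]-box[1]; L=e1 if np.linalg.norm(e1)>np.linalg.norm(e2) else e2
        print(n,k,ok.sum(),'lo',lo.round(3),'hi',hi.round(3),'rect',round(cx,4),round(cy,4),round(w,3),round(hh,3),'ang',round(np.degrees(np.arctan2(L[1],L[0])),1),'pix',(ce[i]+[a,b]).round(1))
        if k in('handle','stub','tip'): tiles.append(cv2.resize(im[s][:,:,::-1],(260,280),interpolation=cv2.INTER_CUBIC))
cv2.imwrite('pics/z.png',np.vstack([np.hstack(tiles[:3]),np.hstack(tiles[3:])]))
E
python3 m.py
```

```text
top handle 419 lo [ 0.464 -0.138  0.024] hi [ 0.551 -0.066  0.041] rect 0.509 -0.103 0.099 0.033 ang 34.9 pix [333.7 211. ]
top stub 214 lo [0.437 0.024 0.011] hi [0.484 0.077 0.04 ] rect 0.4627 0.0461 0.031 0.04 ang -53.7 pix [281.7 228.6]
top bowl 1638 lo [ 0.462 -0.4    0.008] hi [ 0.601 -0.26   0.06 ] rect 0.5313 -0.3295 0.147 0.146 ang 89.6 pix [413.  199.7]
top tip 150 lo [0.517 0.116 0.039] hi [0.554 0.166 0.086] rect 0.5395 0.1545 0.017 0.017 ang 88.4 pix [247.3 201.7]
top tin 521 lo [ 0.617 -0.201  0.01 ] hi [ 0.688 -0.129  0.074] rect 0.6443 -0.1637 0.055 0.055 ang -27.3 pix [352.9 161.6]
top card 178 lo [ 0.392 -0.282  0.008] hi [ 0.419 -0.228  0.085] rect 0.4045 -0.2526 0.05 0.001 ang 89.2 pix [386.9 245.4]
side handle 467 lo [ 0.461 -0.145  0.011] hi [ 0.552 -0.068  0.043] rect 0.509 -0.1045 0.104 0.032 ang 38.9 pix [325.3 219.7]
side stub 211 lo [0.436 0.02  0.009] hi [0.485 0.076 0.043] rect 0.4609 0.0439 0.027 0.042 ang -53.9 pix [280.3 197.4]
side bowl 2352 lo [ 0.46  -0.401  0.008] hi [ 0.602 -0.259  0.062] rect 0.5311 -0.3296 0.147 0.147 ang -67.9 pix [390.1 257.2]
side tip 539 lo [0.518 0.118 0.009] hi [0.628 0.218 0.088] rect 0.5517 0.1592 0.043 0.041 ang 59.0 pix [289.8 161.5]
```

View pics/z.png

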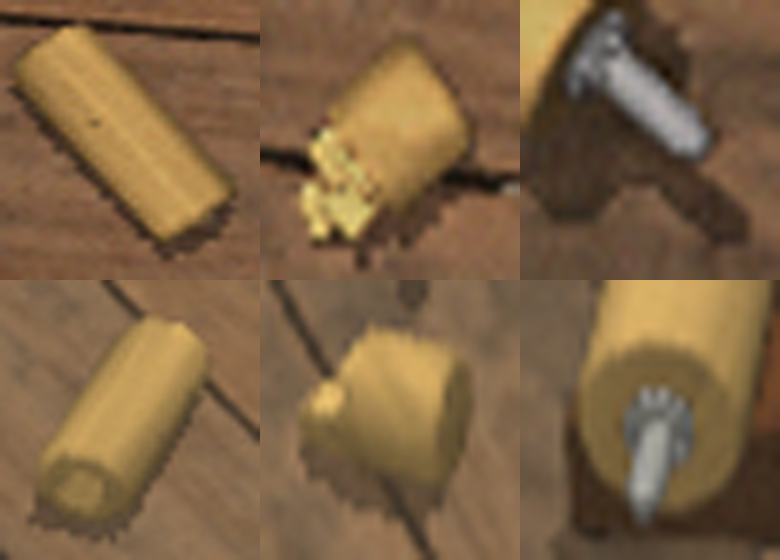

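The crops show a ring with a lighter disc at the handle's end nearest the robot and bowl (side crop). That could be the bore, so I'll check the depth there. The stub's splinters point towards -x, +y.

```bash
cat > m2.py <<'E'
from h import *
def line(Q):
    vx,vy,x,y=cv2.fitLine(Q[:,:2].astype(np.float32),cv2.DIST_HUBER,0,.001,.001).ravel(); 
    return np.array([x,y]),np.array([vx,vy])
for n in('top','side'):
    c=cam(n); X=pts(c); im=c['pixels']; v,u=np.mgrid[:400,:640]
    hsv=cv2.cvtColor(im,cv2.COLOR_RGB2HSV).astype(int); yel=(hsv[...,1]>85)&(hsv[...,2]>90)
    x,y,z=X[...,0],X[...,1],X[...,2]; ok=c['depth']>0
    rol=X[ok&(x>.5)&(x<.75)&(y>.12)&(y<.4)&(z>.0805)&(z<.09)]
    p,d=line(rol); d=d*np.sign(-d[0]); print(n,'roller',len(rol),p.round(4),'deg',np.degrees(np.arctan2(d[1],d[0])).round(2),'ztop',np.percentile(rol[:,2],95).round(4))
    sp=ok&(hsv[...,1]<70)&(x>.48)&(x<.6)&(y>.09)&(y<.2)&(z>.044)&(z<.068)
    S=X[sp]; t=(S[:,:2]-p)@d; nrm=np.array([-d[1],d[0]]); w=(S[:,:2]-p)@nrm
    i=np.argmax(t); e=p+d*np.percentile(t,98)
    print('  spindle n',len(S),'len range',np.percentile(t,[2,98]).round(4),'lat med',np.median(w).round(4),'tipxy',e.round(4),'ztop',np.percentile(S[t>np.percentile(t,40)][:,2],95).round(4), 'tiprow',np.argwhere(sp)[i])
    for k,(a,b,cc,dd),f in (('handle',(.44,-.17,.57,-.03),.034),('stub',(.42,0,.5,.1),.034)):
        m=ok&(x>a)&(x<cc)&(y>b)&(y<dd)&(z>.006)&(z<.06)
        T=X[m&(z>f)]; q,g=line(T); t=(T[:,:2]-q)@g; A=X[m]; ta=(A[:,:2]-q)@g; lo,hi=np.percentile(ta,[1,99])
        print('  ',k,'mid',(q+g*(lo+hi)/2).round(4),'deg',np.degrees(np.arctan2(g[1],g[0])).round(2),'len',(hi-lo).round(4),'ztop',np.percentile(T[:,2],90).round(4),'ends',(q+g*lo).round(3),(q+g*hi).round(3))
    if n=='side':
        B=X[226:244,310:330]; M=np.array([.509,-.104]); a=np.radians(37); print(np.round(((B[...,:2]-M)@np.array([np.cos(a),np.sin(a)]))*1000).astype(int))
E
python3 m2.py
```

```text
top roller 510 [0.5883 0.2057] deg -126.73 ztop 0.086
  spindle n 76 len range [0.0736 0.1132] lat med -0.0034 tipxy [0.5206 0.115 ] ztop 0.0623 tiprow [208 258]
   handle mid [ 0.509  -0.1041] deg 36.94 len 0.0983 ztop 0.0397 ends [ 0.47  -0.134] [ 0.548 -0.075]
   stub mid [0.4571 0.0519] deg -50.71 len 0.0577 ztop 0.0394 ends [0.439 0.074] [0.475 0.03 ]
side roller 357 [0.5955 0.2168] deg -129.16 ztop 0.0882
  spindle n 61 len range [0.0875 0.1288] lat med 0.0034 tipxy [0.5142 0.1169] ztop 0.064 tiprow [171 286]
   handle mid [ 0.5072 -0.1067] deg 36.13 len 0.0976 ztop 0.0419 ends [ 0.468 -0.135] [ 0.547 -0.078]
   stub mid [0.4537 0.0464] deg -39.24 len 0.0618 ztop 0.0416 ends [0.43  0.066] [0.478 0.027]
[[-14 -15 -15  -7 -43 -47 -46 -50 -45 -49 -49 -48 -45 -44 -44 -43 -36 -33
  -30 -28]
 [-16 -16 -17 -47 -46 -50 -49 -49 -50 -50 -48 -46 -49 -45 -45 -40 -39 -38
  -36 -29]
 [-19 -23 -23 -48 -48 -48 -54 -48 -47 -51 -49 -49 -47 -50 -45 -45 -44 -40
  -36 -27]
 [-26 -25 -26 -47 -51 -46 -52 -42 -36 -30 -32 -49 -50 -49 -49 -48 -47 -40
  -36 -32]
 [-30 -30 -27 -51 -49 -51 -47 -43 -39 -34 
[... 448 characters left out ...]
 -50 -35
  -32 -30]
 [-53 -49 -50 -49 -46 -47 -48 -46 -47 -50 -47 -52 -48 -50 -48 -39 -38 -39
  -36 -35]
 [-54 -55 -53 -51 -54 -53 -49 -51 -49 -46 -45 -46 -47 -45 -43 -43 -43 -43
  -43 -41]
 [-60 -58 -54 -54 -56 -55 -51 -52 -49 -54 -52 -51 -47 -46 -50 -51 -47 -45
  -42 -42]
 [-64 -63 -59 -62 -61 -56 -59 -57 -56 -55 -55 -52 -52 -51 -50 -50 -53 -48
  -47 -47]
 [-68 -66 -67 -63 -61 -61 -63 -64 -60 -59 -57 -58 -55 -56 -54 -57 -53 -53
  -52 -50]
 [-68 -70 -68 -68 -66 -65 -65 -65 -65 -62 -59 -62 -59 -61 -57 -60 -57 -55
  -56 -53]
 [-71 -70 -69 -71 -71 -69 -71 -66 -67 -66 -64 -63 -64 -63 -62 -61 -63 -62
  -56 -58]
 [-77 -73 -75 -75 -72 -71 -71 -69 -70 -67 -67 -68 -68 -66 -66 -67 -63 -65
  -61 -64]]
```

The depth readings recede into the near (-x,-y) end of the handle, so that end is bored. The stub's grasp point is about (0.463, 0.045), with its axis at 128°. I'll compute the first move now.

```bash
cat > go.py <<'E'
import sys,numpy as np
from scipy.spatial.transform import Rotation as R
from station import bot
def st():
    o=bot.get_obs(); w,x,y,z=o['tool_rot']; r=R.from_quat([x,y,z,w]); X=r.as_matrix()
    return o,X,np.degrees(np.arctan2(X[1,0],X[0,0]))
def to(*T):  # targets x,y,z,yawdeg
    o,X,yaw=st(); print('t',round(o['t'],2),'pos',o['eef_pos'].round(4),'yaw',yaw.round(2),'q',o['q'].round(2),'F',o['contact_force'].round(1))
    for t in T:
        s=X.T@(np.array(t[:3])-o['eef_pos'])*100; a=np.radians((yaw-t[3]+180)%360-180); print(s.round(2),a.round(3))
if __name__=='__main__': to(*eval(sys.argv[1]))
E
python3 go.py '[(.40,.40,.25,150),(.463,.045,.15,128),(.463,.045,.006,128)]'
python3 - <<'E'
from h import *
# spindle tip & roller/handle far end triangulated
cs={n:cam(n) for n in('top','side')}
def tri(pt,ps):
    o1,d1=ray(cs['top'],*pt); o2,d2=ray(cs['side'],*ps)
    s=np.linalg.lstsq(np.stack([d1,-d2],1),o2-o1,rcond=None)[0]; a=o1+s[0]*d1; b=o2+s[1]*d2; return (a+b)/2,np.linalg.norm(a-b)
t=[]
for n,b in(('top',(236,190,270,225)),('side',(268,140,306,182))):
    c=cs[n]; im=cv2.resize(c['pixels'][b[1]:b[3],b[0]:b[2]][:,:,::-1],(390,460),interpolation=cv2.INTER_NEAREST); t.append(im)
cv2.imwrite('pics/tip.png',np.hstack(t))
E
```

```text
t 0.3 pos [0.1484 0.6583 0.231 ] yaw 167.29 q [-1.46  0.48  0.02  1.56 -0.01  1.11 -0.08] F [ 0.3  0.1 -0.6]
[-30.22 -19.67  -1.89] 0.302
[-44.18 -52.9    8.13] 0.686
[-44.18 -52.9   22.53] 0.686
```

View pics/tip.png

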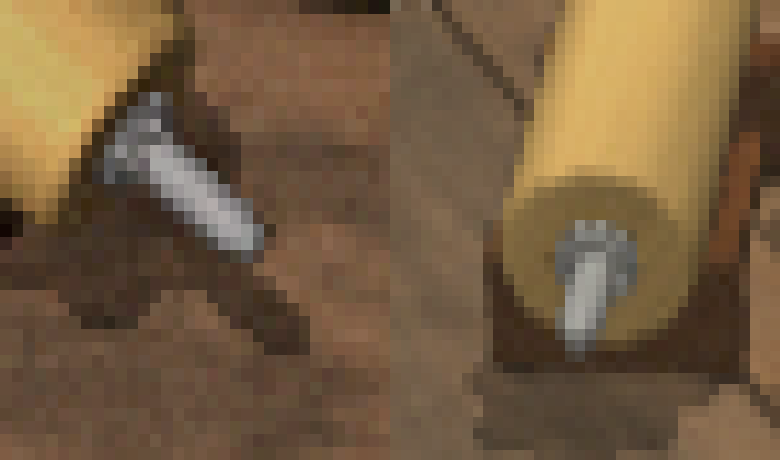

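The tip shows at about (257.7, 208.0) in the top view and (285.5, 171.0) in the side view. The collar's middle is at about (248, 200.5) top and (287.5, 163) side. I'll triangulate these while starting to move to the stub.

```bash
python3 -m jog '[[-3,-2,-0.5,0.05],[-7,-5,-0.5,0.15],[-11,-8,-0.5,0.25],[-15,-11,-1,0.3],[-19,-14,-1,0.3],[-23,-17,-1,0.3],[-27,-20,-1,0.3],[-31,-23,-1,0.35],[-33,-26,-1,0.4],[-35,-30,0,0.45],[-37,-34,0,0.5],[-39,-38,1,0.55],[-41,-42,2,0.6],[-43,-46,3,0.65],[-44,-49,5,0.69],[-44.2,-52,7,0.69],[-44.2,-52.9,8,0.69],[-44.2,-52.9,8,0.69]]' -1
cat > tri.py <<'E'
from h import *
cs={n:cam(n) for n in('top','side')}
def tri(pt,ps):
    o1,d1=ray(cs['top'],*pt); o2,d2=ray(cs['side'],*ps)
    s=np.linalg.lstsq(np.stack([d1,-d2],1),o2-o1,rcond=None)[0]; a=o1+s[0]*d1; b=o2+s[1]*d2; return ((a+b)/2).round(4),np.linalg.norm(a-b).round(4)
if __name__=='__main__':
    print(tri((257.7,208),(285.5,171)),tri((248,200.5),(287.5,163)))
    for n,p in(('top',(257.7,208)),('side',(285.5,171)),('top',(248,200.5)),('side',(287.5,163))): print(onz(cs[n],*p,.054).round(4))
E
python3 tri.py; python3 go.py '[(.463,.045,.15,128),(.463,.045,.006,128)]'
```

```text
t: 1.9
eef_pos: [0.4624, 0.041, 0.1502]
tool_rot: [-0.0, 0.442, 0.897, -0.001]
contact_force: [-0.7, -0.8, 0.5]
gripper_width: 0.999
grasp_force: 0.0
(array([0.5172, 0.1169, 0.0545]), np.float64(0.0005)) (array([0.5391, 0.1437, 0.0602]), np.float64(0.0008))
[0.5175 0.1169 0.054 ]
[0.5173 0.1176 0.054 ]
[0.54  0.145 0.054]
[0.5443 0.1525 0.054 ]
t 2.0 pos [0.4616 0.0405 0.1497] yaw 127.35 q [-0.61  0.25  0.45  2.15 -0.15  0.78  0.59] F [-0.3  0.4 -0.4]
[ 0.27  0.38 -0.03] -0.011
[ 0.27  0.44 14.37] -0.011
```

The tip triangulates to (0.517, 0.117, 0.0545), a good match to the given 54 mm. The pin's axis points at about -128.2°. Next I'll descend on the stub.

```bash
python3 -m jog '[[0.3,0.4,3,-0.01],[0.3,0.4,7,-0.01],[0.3,0.4,11,-0.01],[0.3,0.4,13.5,-0.01],[0.3,0.4,14.4,-0.01],[0.3,0.4,14.4,-0.01]]'; python3 -m jog '[[0,0,0,0],[0,0,0,0],[0,0,0,0],[0,0,0,0],[0,0,0,0],[0,0,0,0]]' 1 40;  python3 -m jog '[[0,0,-3,0],[0,0,-7,0],[0,0,-11,0],[0,0,-14,0],[0,0,-14,0]]'; python3 go.py '[(.531,-.33,.16,128),(.531,-.33,.09,128)]'
```

```text
t: 2.5
eef_pos: [0.4636, 0.0505, 0.0059]
tool_rot: [-0.001, 0.435, 0.9, -0.001]
contact_force: [0.2, 0.2, 0.6]
gripper_width: 1.0
grasp_force: 0.0
t: 3.0
eef_pos: [0.4655, 0.0504, 0.0088]
tool_rot: [0.001, 0.436, 0.9, 0.001]
contact_force: [-1.7, 0.5, 11.1]
gripper_width: 0.436
grasp_force: 39.4
t: 3.42
eef_pos: [0.4684, 0.0506, 0.1534]
tool_rot: [0.004, 0.436, 0.9, 0.004]
contact_force: [0.7, 0.3, -1.0]
gripper_width: 0.433
grasp_force: 41.5
t 3.42 pos [0.4684 0.0506 0.1534] yaw 128.29 q [-0.64  0.25  0.47  2.14 -0.16  0.77  0.6 ] F [ 0.7  0.3 -1. ]
[-33.75 -18.66  -0.76] 0.005
[-33.73 -18.74   6.24] 0.005
```

```bash
python3 -m jog '[[-3,-1.7,-1,0],[-7,-3.9,-1,0],[-11,-6.1,-1,0],[-15,-8.3,-1,0],[-18,-10,-1,0],[-21,-11.6,-1,0],[-24,-13.3,-1,0],[-27,-15,-1,0],[-30,-16.6,-1,0],[-32.5,-18,-0.5,0],[-33.7,-18.7,1,0],[-33.7,-18.7,4,0],[-33.7,-18.7,7,0],[-33.7,-18.7,9.5,0],[-33.7,-18.7,9.5,0]]'; python3 go.py '[(.531,-.33,.05,128)]'
```

```text
t: 4.67
eef_pos: [0.5238, -0.328, 0.0478]
tool_rot: [-0.004, 0.436, 0.9, 0.0]
contact_force: [-0.7, 0.8, -1.0]
gripper_width: 0.434
grasp_force: 41.4
t 4.67 pos [ 0.5238 -0.328   0.0478] yaw 128.34 q [ 0.13  0.65  0.45  1.85 -0.4   0.74  1.48] F [-0.7  0.8 -1. ]
[-0.6   0.44 -0.23] 0.006
```

```bash
python3 -m jog '[[-0.3,0.2,0,0],[-0.6,0.4,0,0],[-0.6,0.4,0,0],[-0.6,0.4,0,0]]'; python3 -m jog '[[0,0,0,0],[0,0,0,0],[0,0,0,0],[0,0,-1,0],[0,0,-4,0],[0,0,-8,0],[0,0,-10,0],[0,0,-10,0]]' -1; python3 go.py '[(.491,-.118,.15,36.6),(.491,-.118,.01,36.6)]'
python3 - <<'E'
from h import *
c=cam('top'); cv2.imwrite('pics/bowl.png',cv2.resize(c['pixels'][150:260,260:460][:,:,::-1],(600,330)))
E
```

```text
t: 5.0
eef_pos: [0.5353, -0.3332, 0.0542]
tool_rot: [0.002, 0.436, 0.9, 0.0]
contact_force: [0.2, 0.1, -1.0]
gripper_width: 0.437
grasp_force: 41.4
t: 5.67
eef_pos: [0.5363, -0.3349, 0.1584]
tool_rot: [0.005, 0.436, 0.9, -0.0]
contact_force: [1.7, -0.5, 0.1]
gripper_width: 1.0
grasp_force: 0.0
t 5.67 pos [ 0.5363 -0.3349  0.1584] yaw 128.29 q [ 0.07  0.52  0.53  1.77 -0.32  0.93  1.41] F [ 1.7 -0.5  0.1]
[19.83  9.88  0.71] 1.6
[19.95  9.83 14.71] 1.6
```

View pics/bowl.png

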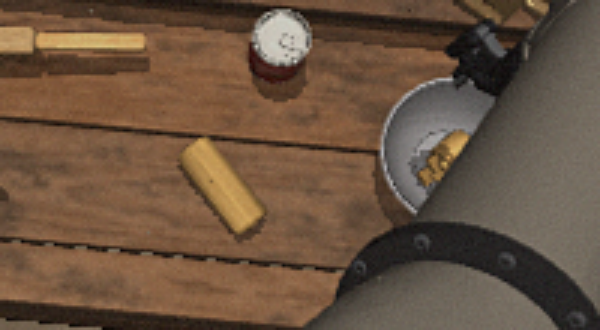

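The stub lies in the bowl, at about (445,155) in the crop, and the handle at (222,187) has not moved. Now to the handle.

```bash
python3 -m jog '[[3,1.5,0,0.12],[6,3,0,0.24],[9,4.5,0,0.36],[12,6,0,0.48],[15,7.5,0,0.6],[17,8.5,0,0.72],[19,9.4,0,0.84],[19.8,9.9,0,0.96],[19.8,9.9,0,1.08],[19.8,9.9,1,1.2],[19.8,9.9,3,1.32],[19.8,9.9,5,1.44],[19.8,9.9,7,1.56],[19.8,9.9,8,1.6],[19.8,9.9,8,1.6],[19.8,9.9,8,1.6],[19.8,9.9,8,1.6]]'; python3 go.py '[(.491,-.118,.01,36.6)]'
```

```text
t: 7.13
eef_pos: [0.4887, -0.116, 0.0727]
tool_rot: [0.0, 0.949, 0.315, 0.0]
contact_force: [-1.2, 0.2, 0.1]
gripper_width: 0.997
grasp_force: 0.0
t 7.13 pos [ 0.4887 -0.116   0.0727] yaw 36.73 q [-0.54  0.57  0.84  2.13 -0.66  0.72 -0.18] F [-1.2  0.2  0.1]
[0.06 0.29 6.27] 0.002
```

```bash
python3 -m jog '[[0.1,0.3,2,0],[0.1,0.3,4.5,0],[0.1,0.3,6,0],[0.1,0.3,6.3,0],[0.1,0.3,6.3,0],[0.1,0.3,6.3,0]]'; python3 -m jog '[[0,0,0,0],[0,0,0,0],[0,0,0,0],[0,0,0,0],[0,0,0,0],[0,0,0,0],[0,0,0,0]]' 1 80;  python3 -m jog '[[0,0,-3,0],[0,0,-7,0],[0,0,-11,0],[0,0,-14,0],[0,0,-14,0],[0,0,-14,0],[0,0,-14,0]]'; python3 go.py '[(.42,.02,.16,51.8),(.42,.02,.16,231.8)]'
python3 - <<'E'
from h import *
t=[]
for n,b in(('top',(280,170,380,250)),('side',(280,130,380,210))):
    c=cam(n); t.append(cv2.resize(c['pixels'][b[1]:b[3],b[0]:b[2]][:,:,::-1],(400,320)))
cv2.imwrite('pics/grip.png',np.hstack(t))
E
```

```text
t: 7.63
eef_pos: [0.4919, -0.118, 0.0104]
tool_rot: [0.0, 0.949, 0.315, 0.001]
contact_force: [0.0, 0.1, -0.3]
gripper_width: 0.998
grasp_force: 0.0
t: 8.22
eef_pos: [0.4917, -0.1175, 0.0101]
tool_rot: [-0.0, 0.949, 0.315, 0.001]
contact_force: [-1.3, 1.7, 10.6]
gripper_width: 0.426
grasp_force: 80.1
t: 8.8
eef_pos: [0.4906, -0.1169, 0.1487]
tool_rot: [-0.001, 0.949, 0.315, -0.0]
contact_force: [-1.0, -0.4, -2.4]
gripper_width: 0.423
grasp_force: 81.6
t 8.8 pos [ 0.4906 -0.1169  0.1487] yaw 36.7 q [-0.66  0.46  0.99  2.08 -0.52  0.86 -0.3 ] F [-1.  -0.4 -2.4]
[  2.52 -15.2   -1.11] -0.264
[  2.52 -15.2   -1.11] 2.878
```

View pics/grip.png

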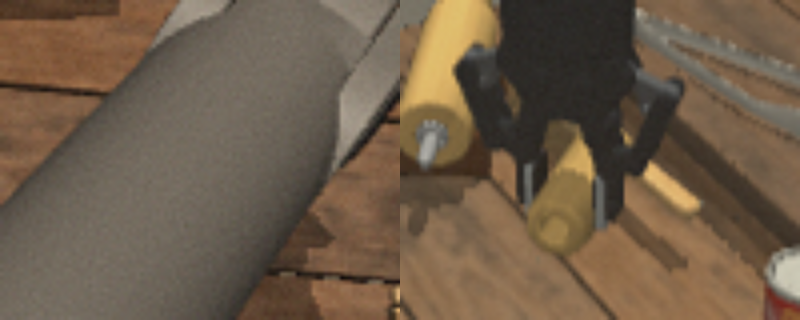

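The handle is held level, bore end at about (555,228) in the side crop, axis roughly 9 mm above the TCP. Next I'll carry it to the spindle while turning it.

```bash
python3 -m jog '[[0,-1,0,0.12],[0,-2,0,0.24],[0,-3.5,0,0.36],[0.5,-5,0,0.48],[1,-7,0,0.6],[2,-9,0,0.72],[3,-11,0,0.84],[4,-13,0,0.96],[5,-14,0,1.08],[6,-15,0,1.2],[7,-16,0,1.32],[8,-16,0,1.44],[9,-16,0,1.56],[9,-16,0,1.68],[9,-16,0,1.8],[9,-16,0,1.92],[9,-16,0,2.04],[9,-16,0,2.16],[9,-16,0,2.28],[9,-16,0,2.4]]';python3 go.py '[(.4718,.0596,.13,231.8)]'
```

```text
t: 10.57
eef_pos: [0.4671, 0.0641, 0.148]
tool_rot: [-0.001, -0.635, 0.773, 0.0]
contact_force: [-0.4, -0.2, -1.9]
gripper_width: 0.421
grasp_force: 81.6
t 10.57 pos [0.4671 0.0641 0.148 ] yaw -101.23 q [-1.25  0.76  1.44  2.16 -0.89  1.07 -2.67] F [-0.4 -0.2 -1.9]
[ 0.35 -0.55  1.8 ] 0.471
```

The wrist took the short way round and is near its limit. I'll turn back the long way.

```bash
A='[[0,0,-1,-0.12],[0,0,-1,-0.24],[0,0,-1,-0.36],[0,0,-1,-0.48],[0,0,-1,-0.6],[0,0,-1,-0.72],[0,0,-1,-0.84],[0,0,-1,-0.96],[0,0,-1,-1.08],[0,0,-1,-1.2],[0,0,-1,-1.32],[0,0,-1,-1.44],[0,0,-1,-1.56],[0,0,-1,-1.68],[0,0,-1,-1.8],[0,0,-1,-1.92],[0,0,-1,-2.04],[0,0,-1,-2.16],[0,0,-1,-2.28],[0,0,-1,-2.4]]'; python3 -m jog '[[0,0,-1,-0.12],[0,0,-1,-0.24],[0,0,-1,-0.36],[0,0,-1,-0.48],[0,0,-1,-0.6],[0,0,-1,-0.72],[0,0,-1,-0.84],[0,0,-1,-0.96],[0,0,-1,-1.08],[0,0,-1,-1.2],[0,0,-1,-1.32],[0,0,-1,-1.44],[0,0,-1,-1.56],[0,0,-1,-1.68],[0,0,-1,-1.8],[0,0,-1,-1.92],[0,0,-1,-2.04],[0,0,-1,-2.16],[0,0,-1,-2.28],[0,0,-1,-2.4]]'; python3 go.py '[(.4718,.0596,.13,231.8)]'
```

```text
t: 12.23
eef_pos: [0.467, 0.0641, 0.1582]
tool_rot: [0.0, 0.948, 0.317, -0.001]
contact_force: [-1.2, -0.3, -1.5]
gripper_width: 0.425
grasp_force: 81.3
t 12.23 pos [0.467  0.0641 0.1582] yaw 36.98 q [-0.99  0.32  0.87  2.14 -0.34  0.82 -0.84] F [-1.2 -0.3 -1.5]
[0.12 0.65 2.82] 2.883
```

```bash
python3 -m jog '[[0,0,0,-0.12],[0,0,0,-0.24],[0,0,0,-0.36],[0,0,0,-0.48],[0,0,0,-0.6],[0,0,0,-0.72],[0,0,0,-0.84],[0,0,0,-0.96],[0,0,0,-1.08],[0,0,0,-1.2],[0,0,0,-1.32],[0,0,0,-1.44],[0,0,0,-1.56],[0,0,0,-1.68],[0,0,0,-1.8],[0,0,0,-1.92],[0,0,0,-2.04],[0,0,0,-2.16],[0,0,0,-2.28],[0,0,0,-2.4]]'; python3 go.py '[(.4718,.0596,.13,231.8)]'
```

```text
t: 13.9
eef_pos: [0.4669, 0.0641, 0.1579]
tool_rot: [-0.001, 0.048, 0.999, -0.0]
contact_force: [0.4, -0.4, -1.0]
gripper_width: 0.423
grasp_force: 81.3
t 13.9 pos [0.4669 0.0641 0.1579] yaw 174.48 q [-0.56  0.24  0.34  2.12 -0.11  0.8   1.32] F [ 0.4 -0.4 -1. ]
[-0.53 -0.39  2.79] -1.0
```

```bash
python3 -m jog '[[0,0,1,-0.12],[0,0,2,-0.24],[-0.5,-0.4,3,-0.36],[-0.5,-0.4,4,-0.48],[-0.5,-0.4,5,-0.6],[-0.5,-0.4,5,-0.72],[-0.5,-0.4,5,-0.84],[-0.5,-0.4,5,-0.96],[-0.5,-0.4,6,-1.0],[-0.5,-0.4,8,-1.0],[-0.5,-0.4,10,-1.0],[-0.5,-0.4,11.1,-1.0],[-0.5,-0.4,11.1,-1.0],[-0.5,-0.4,11.1,-1.0]]'; python3 go.py '[(.4842,.0753,.0455,231.8),(.5207,.1217,.0455,231.8)]'
python3 - <<'E'
from h import *
t=[]
for n,b in(('top',(235,185,315,249)),('side',(250,140,330,204))):
    c=cam(n); t.append(cv2.resize(c['pixels'][b[1]:b[3],b[0]:b[2]][:,:,::-1],(400,320)))
cv2.imwrite('pics/pre.png',np.hstack(t))
E
```

```text
t: 15.07
eef_pos: [0.4712, 0.0595, 0.0471]
tool_rot: [-0.002, -0.434, 0.901, 0.0]
contact_force: [-0.7, -0.3, -1.6]
gripper_width: 0.427
grasp_force: 81.4
t 15.07 pos [0.4712 0.0595 0.0471] yaw -128.57 q [-0.34  0.44  0.1   2.17 -0.08  0.54  2.29] F [-0.7 -0.3 -1.6]
[-2.04 -0.03  0.15] -0.006
[-7.95  0.01  0.14] -0.006
```

View pics/pre.png

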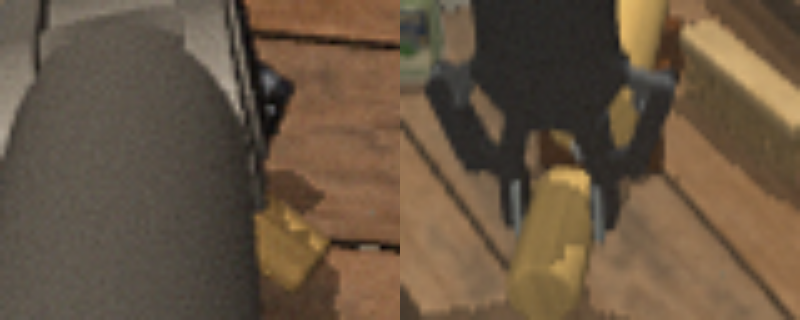

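The handle hangs in the fingers with its solid end at about (545,290) in the side crop and the spindle just visible behind it at (575,150). I'll check its height and tilt by depth.

```bash
cat > hz.py <<'E'
from h import *
from go import st
o,Xr,yaw=st(); p=o['eef_pos']; ax=-Xr[:2,0]; lat=Xr[:2,1]
for n in('top','side'):
    c=cam(n); X=pts(c); hsv=cv2.cvtColor(c['pixels'],cv2.COLOR_RGB2HSV).astype(int)
    r=X-p; s=r[...,:2]@ax; l=r[...,:2]@lat
    m=(c['depth']>0)&(hsv[...,1]>90)&(hsv[...,2]>90)&(abs(l)<.03)&(s>-.09)&(s<.04)&(r[...,2]>-.03)&(r[...,2]<.045)
    print(n,m.sum(),'p z',p[2].round(4))
    if m.sum()<20: continue
    for a in np.arange(-.08,.04,.012):
        k=m&(s>=a)&(s<a+.012)
        if k.sum()>6: print('  s',round(a+.006,3),k.sum(),'ztop',np.percentile(X[k][:,2],95).round(4),'lat',np.percentile(l[k],[3,97]).round(4))
E
python3 hz.py
```

```text
top 173 p z 0.0484
  s -0.074 10 ztop 0.076 lat [-0.0106  0.015 ]
  s -0.062 59 ztop 0.077 lat [-0.018   0.0169]
  s -0.05 57 ztop 0.0768 lat [-0.0185  0.0167]
  s -0.038 40 ztop 0.0789 lat [-0.0176  0.0082]
  s -0.026 7 ztop 0.0766 lat [-0.0184 -0.0029]
side 395 p z 0.0484
  s -0.074 103 ztop 0.0764 lat [-0.0171  0.0143]
  s -0.062 64 ztop 0.0803 lat [-0.0194  0.0158]
  s -0.05 44 ztop 0.0805 lat [-0.0199  0.0164]
  s -0.038 35 ztop 0.0808 lat [-0.019   0.0161]
  s -0.026 36 ztop 0.0807 lat [-0.0193  0.0154]
  s -0.014 37 ztop 0.0805 lat [-0.0193  0.0147]
  s -0.002 29 ztop 0.0805 lat [-0.0156  0.0142]
  s 0.01 28 ztop 0.0818 lat [-0.0143  0.0141]
  s 0.022 17 ztop 0.08 lat [-0.0126  0.0146]
```

```bash
python3 -m jog '[[-0.7,0,0.25,-0.006],[-2,0,0.25,-0.006],[-3.5,0,0.25,-0.006],[-4.3,0,0.25,-0.006],[-5,0,0.25,-0.006],[-5.5,0,0.25,-0.006],[-5.5,0,0.25,-0.006]]'; python3 go.py '[(.5207,.1217,.0455,231.8)]'
```

```text
t: 15.85
eef_pos: [0.5075, 0.1042, 0.0458]
tool_rot: [0.0, -0.437, 0.899, 0.0]
contact_force: [-0.1, -0.1, -1.5]
gripper_width: 0.422
grasp_force: 81.4
t 15.85 pos [0.5075 0.1042 0.0458] yaw -128.12 q [-0.4   0.49  0.09  2.08 -0.08  0.58  2.23] F [-0.1 -0.1 -1.5]
[-2.19  0.04  0.04] 0.001
```

The end is about 12 mm past the nose with no force on the wrist, so the spindle is in the bore. I'll push on to the collar.

```bash
python3 -m jog '[[-0.5,0,0,0],[-1.0,0,0,0],[-1.4,0,0,0],[-1.7,0,0,0],[-1.9,0,0,0],[-1.9,0,0,0]]'; python3 -m jog '[[-0.1,0,0,0],[-0.2,0,0,0],[-0.3,0,0,0],[-0.3,0,0,0]]'; python3 go.py '[(.5207,.1217,.0455,231.8)]'
```

```text
t: 16.35
eef_pos: [0.5188, 0.1184, 0.0458]
tool_rot: [0.0, -0.437, 0.899, 0.0]
contact_force: [0.3, 0.8, -1.4]
gripper_width: 0.424
grasp_force: 81.4
t: 16.68
eef_pos: [0.52, 0.1198, 0.0457]
tool_rot: [-0.001, -0.437, 0.9, -0.0]
contact_force: [-1.4, -0.8, -1.1]
gripper_width: 0.425
grasp_force: 81.5
t 16.68 pos [0.52   0.1198 0.0457] yaw -128.22 q [-0.42  0.51  0.1   2.04 -0.08  0.6   2.21] F [-1.4 -0.8 -1.1]
[-0.2   0.06  0.02] -0.0
```

Light force building. A little further, to feel the collar firmly.

```bash
python3 -m jog '[[-0.1,0,0,0],[-0.2,0,0,0],[-0.3,0,0,0],[-0.3,0,0,0]]'; python3 -m jog '[[-0.1,0,0,0],[-0.2,0,0,0],[-0.2,0,0,0]]';  python3 -m jog '[[-0.1,0,0,0],[-0.2,0,0,0],[-0.2,0,0,0]]'; python3 hz.py
```

```text
t: 17.02
eef_pos: [0.52, 0.1199, 0.0454]
tool_rot: [-0.003, -0.436, 0.9, -0.0]
contact_force: [-6.0, -6.8, 5.1]
gripper_width: 0.424
grasp_force: 82.4
t: 17.27
eef_pos: [0.52, 0.12, 0.0452]
tool_rot: [-0.004, -0.436, 0.9, -0.001]
contact_force: [-9.3, -10.1, 7.9]
gripper_width: 0.424
grasp_force: 82.8
t: 17.52
eef_pos: [0.52, 0.12, 0.045]
tool_rot: [-0.006, -0.435, 0.9, -0.001]
contact_force: [-12.1, -13.8, 9.9]
gripper_width: 0.421
grasp_force: 83.1
top 282 p z 0.045
  s -0.074 12 ztop 0.0732 lat [-0.0126  0.0153]
  s -0.062 61 ztop 0.0756 lat [-0.0189  0.0169]
  s -0.05 55 ztop 0.0746 lat [-0.0183  0.0173]
  s -0.038 56 ztop 0.0741 lat [-0.0176  0.0162]
  s -0.026 55 ztop 0.0739 lat [-0.0182  0.0169]
  s -0.014 43 ztop 0.0743 lat [-0.0175  0.0165]
side 401 p z 0.045
  s -0.074 104 ztop 0.0743 lat [-0.0165  0.0145]
  s -0.062 51 ztop 0.0765 lat [-0.0189  0.0174]
  s -0.05 40 ztop 0.077 lat [-0.0199  0.0162]
  s -0.038 34 ztop 0.0772 lat [-0.0192  0.014 ]
  s -0.026 29 ztop 0.0776 lat [-0.0195  0.0155]
  s -0.014 28 ztop 0.0775 lat [-0.018   0.0151]
  s -0.002 24 ztop 0.0773 lat [-0.0166  0.0136]
  s 0.01 24 ztop 0.077 lat [-0.0142  0.0146]
  s 0.022 16 ztop 0.0771 lat [-0.0132  0.0152]
  s 0.034 51 ztop 0.0839 lat [-0.0096  0.0218]
```

```bash
python3 -m jog '[[-0.2,0,-0.1,0],[-0.4,0,-0.2,0],[-0.6,0,-0.2,0],[-0.6,0,-0.2,0]]'
python3 - <<'E'
from h import *
from go import st
o,Xr,yaw=st(); p=o['eef_pos']; ax=np.array([np.cos(np.radians(51.8)),np.sin(np.radians(51.8))]); T=np.array([.517,.117])
for n in('top','side'):
    c=cam(n); X=pts(c); hsv=cv2.cvtColor(c['pixels'],cv2.COLOR_RGB2HSV).astype(int)
    s=(X[...,:2]-T)@ax; l=(X[...,:2]-T)@np.array([-ax[1],ax[0]])
    m=(c['depth']>0)&(hsv[...,1]>90)&(abs(l)<.012)&(s<-.03)&(s>-.09)&(X[...,2]>.04)&(X[...,2]<.085)
    print(n,m.sum(),np.percentile(s[m],[0,2,5,10,20]).round(4))
print(o['contact_force'])
E
```

```text
t: 17.95
eef_pos: [0.52, 0.1202, 0.0453]
tool_rot: [-0.011, -0.434, 0.901, -0.002]
contact_force: [-16.5, -24.0, 9.7]
gripper_width: 0.426
grasp_force: 82.9
top 127 [-0.0672 -0.067  -0.0667 -0.0663 -0.0633]
side 146 [-0.0697 -0.0693 -0.0683 -0.0677 -0.0668]
[-16.47505726 -23.97534469   9.70436898]
```

The handle stopped dead at about 29 N with its end face 67 mm from the tip, which matches 66 mm fully home. I'll draw it off, lift it, and turn it half round.

```bash
python3 -m jog '[[0.7,0,0.1,0],[1.3,0,0.1,0],[2,0,0.1,0],[3,0,0.1,0],[4,0,0.1,0],[5.5,0,0.1,0],[7,0,0.1,0],[8,0,0.1,0],[8.5,0,-1,0],[8.5,0,-4,0],[8.5,0,-7,0],[8.5,0,-9,0]]'; python3 -m jog '[[0,0,0,0.12],[0,0,0,0.24],[0,0,0,0.36],[0,0,0,0.48],[0,0,0,0.6],[0,0,0,0.72],[0,0,0,0.84],[0,0,0,0.96],[0,0,0,1.08],[0,0,0,1.2],[0,0,0,1.32],[0,0,0,1.44],[0,0,0,1.56],[0,0,0,1.68],[0,0,0,1.8],[0,0,0,1.92],[0,0,0,2.04],[0,0,0,2.16],[0,0,0,2.28],[0,0,0,2.4]]'; python3 go.py '[(.4676,.0541,.05,51.8)]'; python3 hz.py
```

```text
t: 19.05
eef_pos: [0.4769, 0.064, 0.141]
tool_rot: [0.002, -0.437, 0.9, -0.0]
contact_force: [1.1, -0.1, -1.6]
gripper_width: 0.425
grasp_force: 81.5
t: 20.72
eef_pos: [0.4762, 0.0644, 0.1387]
tool_rot: [-0.0, 0.682, 0.731, 0.001]
contact_force: [0.8, 0.5, -1.2]
gripper_width: 0.421
grasp_force: 81.6
t 20.72 pos [0.4762 0.0644 0.1387] yaw 94.01 q [-0.8   0.33  0.64  2.13 -0.28  0.76  0.1 ] F [ 0.8  0.5 -1.2]
[-0.98 -0.94  8.87] 0.737
top 36 p z 0.1387
  s 0.022 31 ztop 0.1665 lat [-0.018   0.0069]
side 252 p z 0.1387
  s -0.062 8 ztop 0.1642 lat [-0.0187 -0.0058]
  s -0.05 10 ztop 0.153 lat [-0.0188 -0.0172]
  s -0.038 9 ztop 0.1624 lat [-0.0197  0.0041]
  s -0.014 12 ztop 0.1731 lat [-0.0035  0.0194]
  s -0.002 20 ztop 0.1704 lat [-0.0089  0.0127]
  s 0.01 42 ztop 0.1698 lat [-0.0172  0.0096]
  s 0.022 119 ztop 0.1685 lat [-0.0183  0.0162]
  s 0.034 27 ztop 0.166 lat [-0.0161  0.0143]
```

```bash
python3 -m jog '[[-0.5,-0.5,0,0.12],[-1,-1,0,0.24],[-1,-1,0,0.36],[-1,-1,0,0.48],[-1,-1,0,0.6],[-1,-1,0,0.72],[-1,-1,1,0.737],[-1,-1,4,0.737],[-1,-1,7,0.737],[-1,-1,10,0.737],[-1,-1,12,0.737],[-1,-1,12.5,0.737],[-1,-1,12.5,0.737],[-1,-1,12.5,0.737]]'; python3 go.py '[(.4892,.0816,.013,51.8)]'
```

```text
t: 21.98
eef_pos: [0.4667, 0.0529, 0.0128]
tool_rot: [-0.0, 0.898, 0.44, 0.0]
contact_force: [-0.0, 0.3, -1.1]
gripper_width: 0.423
grasp_force: 81.5
t 21.98 pos [0.4667 0.0529 0.0128] yaw 52.25 q [-0.71  0.58  0.58  2.22 -0.65  0.52 -0.28] F [-0.   0.3 -1.1]
[ 3.64  0.02 -0.02] 0.008
```

```bash
python3 -m jog '[[1,0,0,0.008],[2,0,0,0.008],[3,0,0,0.008],[3.6,0,0,0.008],[3.6,0,0,0.008]]' 1 30; python3 -m jog '[[0,0,-0.4,0],[0,0,-0.8,0],[0,0,-1.2,0],[0,0,-1.6,0],[0,0,-1.6,0]]'; python3 -m jog '[[0,0,-0.4,0],[0,0,-0.8,0],[0,0,-1.2,0],[0,0,-1.2,0]]'
```

```text
t: 22.4
eef_pos: [0.4904, 0.0838, 0.0131]
tool_rot: [0.0, 0.899, 0.437, 0.001]
contact_force: [0.7, 0.0, -1.6]
gripper_width: 0.424
grasp_force: 81.5
t: 22.82
eef_pos: [0.4873, 0.0809, 0.0288]
tool_rot: [-0.0, 0.9, 0.435, -0.001]
contact_force: [-0.7, -0.8, -11.1]
gripper_width: 0.424
grasp_force: 79.0
t: 23.15
eef_pos: [0.4878, 0.0814, 0.0412]
tool_rot: [-0.001, 0.9, 0.436, -0.001]
contact_force: [-2.7, 0.1, -10.3]
gripper_width: 0.425
grasp_force: 76.3
```

It pivots at about 10 N. I'll keep raising and move inward.

```bash
python3 -m jog '[[0.4,0,-0.3,0],[0.8,0,-0.6,0],[1.2,0,-0.9,0],[1.5,0,-1.1,0],[1.5,0,-1.1,0]]'; python3 -m jog '[[0.2,0,-0.3,0],[0.5,0,-0.6,0],[0.5,0,-0.6,0]]'; python3 -m jog '[[0.2,0,-0.3,0],[0.4,0,-0.6,0],[0.6,0,-0.6,0],[0.6,0,-0.6,0]]'
python3 - <<'E'
from h import *
c=cam('side'); b=(240,120,340,200); cv2.imwrite('pics/piv.png',cv2.resize(c['pixels'][b[1]:b[3],b[0]:b[2]][:,:,::-1],(500,400)))
E
```

```text
t: 23.57
eef_pos: [0.4935, 0.0889, 0.0507]
tool_rot: [0.0, 0.901, 0.434, -0.005]
contact_force: [-9.3, -9.4, -11.3]
gripper_width: 0.424
grasp_force: 70.8
t: 23.82
eef_pos: [0.497, 0.0932, 0.057]
tool_rot: [0.0, 0.901, 0.434, -0.004]
contact_force: [-7.8, -9.5, -8.2]
gripper_width: 0.421
grasp_force: 65.7
t: 24.15
eef_pos: [0.5007, 0.098, 0.0631]
tool_rot: [-0.0, 0.901, 0.434, -0.004]
contact_force: [-11.2, -9.9, -3.7]
gripper_width: 0.425
grasp_force: 60.7
```

View pics/piv.png

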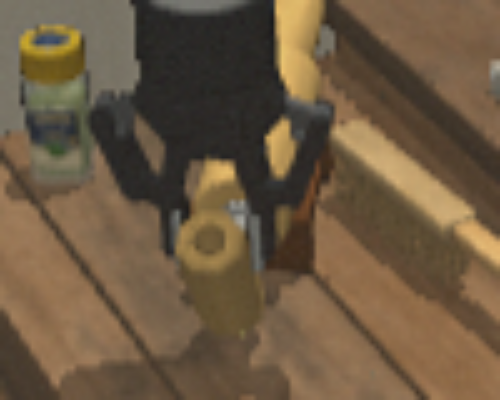

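The bore is already turned mostly up, facing the camera at (212,235). I'll raise and press inward to finish the quarter turn.

```bash
python3 -m jog '[[0,0,-0.5,0],[0,0,-1.0,0],[0,0,-1.5,0],[0.2,0,-2,0],[0.5,0,-2.2,0],[0.8,0,-2.2,0],[1,0,-2.2,0],[1,0,-2.2,0]]' 1 60
cat > tilt.py <<'E'
from h import *
from go import st
o,Xr,yaw=st(); p=o['eef_pos']; ax=np.array([np.cos(np.radians(51.8)),np.sin(np.radians(51.8))]); L=np.array([-ax[1],ax[0]])
c=cam('side'); X=pts(c); hsv=cv2.cvtColor(c['pixels'],cv2.COLOR_RGB2HSV).astype(int)
r=X-p; s=r[...,:2]@ax; l=r[...,:2]@L
m=(c['depth']>0)&(hsv[...,1]>80)&(abs(l)<.008)&(s>-.06)&(s<.02)&(r[...,2]>-.09)&(r[...,2]<.06)
print(p.round(4),m.sum())
for a in np.arange(-.08,.05,.01):
    k=m&(r[...,2]>=a)&(r[...,2]<a+.01)
    if k.sum()>3: print('  dz',round(a+.005,3),k.sum(),'s',np.percentile(s[k],[5,25,50]).round(4))
k=m&(r[...,2]<0); print('tilt deg of front face (top leaning + = towards pin)',np.degrees(np.arctan(np.polyfit(r[...,2][k],s[k],1)[0])).round(1))
E
python3 tilt.py
```

```text
t: 24.87
eef_pos: [0.5096, 0.1067, 0.0863]
tool_rot: [0.0, 0.901, 0.434, -0.002]
contact_force: [-7.6, -6.8, 1.1]
gripper_width: 0.42
grasp_force: 59.5
[0.5096 0.1067 0.0863] 282
  dz -0.045 14 s [-0.0271 -0.0258 -0.0235]
  dz -0.035 14 s [-0.0278 -0.0268 -0.0258]
  dz -0.025 15 s [-0.0312 -0.0289 -0.028 ]
  dz -0.015 15 s [-0.0316 -0.0301 -0.0286]
  dz -0.005 12 s [-0.033  -0.0322 -0.0306]
  dz 0.005 16 s [-0.0344 -0.0328 -0.032 ]
  dz 0.015 16 s [-0.0368 -0.0351 -0.0344]
  dz 0.025 17 s [-0.0383 -0.0374 -0.0358]
  dz 0.035 24 s [-0.041  -0.0388 -0.0378]
  dz 0.045 45 s [-0.0414 -0.0346 -0.0167]
tilt deg of front face (top leaning + = towards pin) -5.7
```

The handle now leans about 9° and has slid roughly 14 mm outwards in the pads. I'll stand it on free table to square it, then re-grasp it centred.

```bash
python3 -m jog '[[-1,0,-0.5,0],[-2.5,0,-1,0],[-4.5,0,-1,0],[-6.5,0,-0.5,0],[-7.5,0,0.5,0],[-7.8,0,1.5,0],[-7.8,0,2,0],[-7.8,0,2,0],[-7.8,0,2,0]]'; python3 tilt.py; python3 -m jog '[[0,0,0.2,0],[0,0,0.4,0],[0,0,0.6,0],[0,0,0.6,0]]'; python3 go.py '[(.46,.05,.05,51.8)]'
```

```text
t: 25.67
eef_pos: [0.4636, 0.049, 0.066]
tool_rot: [0.0, 0.9, 0.436, 0.001]
contact_force: [-0.1, 0.6, -1.8]
gripper_width: 0.42
grasp_force: 59.7
[0.4636 0.049  0.066 ] 272
  dz -0.075 4 s [-0.0195 -0.0158 -0.0141]
  dz -0.065 71 s [-0.0564 -0.0472 -0.0335]
  dz -0.045 16 s [-0.0224 -0.0207 -0.0203]
  dz -0.035 15 s [-0.0244 -0.0232 -0.0221]
  dz -0.025 13 s [-0.0267 -0.0256 -0.0244]
  dz -0.015 14 s [-0.0299 -0.0276 -0.0273]
  dz -0.005 16 s [-0.0323 -0.0306 -0.0301]
  dz 0.005 13 s [-0.0352 -0.0335 -0.0328]
  dz 0.015 16 s [-0.0381 -0.0364 -0.0347]
  dz 0.025 13 s [-0.0408 -0.0392 -0.0385]
  dz 0.035 34 s [-0.0415 -0.0395 -0.0372]
  dz 0.045 44 s [-0.0408 -0.0351 -0.0179]
tilt deg of front face (top leaning + = towards pin) 3.2
t: 26.05
eef_pos: [0.4626, 0.0486, 0.0595]
tool_rot: [-0.0, 0.9, 0.435, -0.0]
contact_force: [0.5, 0.3, -1.5]
gripper_width: 0.412
grasp_force: 59.7
t 26.05 pos [0.4626 0.0486 0.0595] yaw 51.63 q [-0.79  0.49  0.69  2.22 -0.56  0.61 -0.36] F [ 0.5  0.3 -1.5]
[-0.05 -0.29  0.95] -0.003
```

```bash
python3 -m jog '[[0,0,0.2,0],[0,0,0.4,0],[0,0,0.4,0]]'; python3 -m jog '[[0,0,0.2,0],[0,0,0.4,0],[0,0,0.4,0]]'
```

```text
t: 26.3
eef_pos: [0.4642, 0.0498, 0.0571]
tool_rot: [-0.001, 0.9, 0.435, 0.001]
contact_force: [-3.0, 2.7, 20.2]
gripper_width: 0.417
grasp_force: 65.1
t: 26.55
eef_pos: [0.4678, 0.0515, 0.0555]
tool_rot: [-0.002, 0.9, 0.436, 0.005]
contact_force: [-4.2, 8.2, 47.5]
gripper_width: 0.42
grasp_force: 70.9
```

```bash
python3 -m jog '[[0,0,-0.3,0],[0.2,0,-0.4,0],[0.6,0,-0.4,0],[1,0,-0.4,0],[1.5,0,-0.4,0],[2,0,-0.4,0],[2,0,-0.4,0]]'; python3 tilt.py
```

```text
t: 27.13
eef_pos: [0.4745, 0.0636, 0.0553]
tool_rot: [0.0, 0.9, 0.435, -0.001]
contact_force: [-1.1, -2.3, 3.8]
gripper_width: 0.415
grasp_force: 64.3
[0.4745 0.0636 0.0553] 243
  dz -0.055 39 s [-0.0578 -0.0493 -0.0377]
  dz -0.045 17 s [-0.0591 -0.0297 -0.0287]
  dz -0.035 17 s [-0.0314 -0.03   -0.0288]
  dz -0.025 14 s [-0.0328 -0.0314 -0.0301]
  dz -0.015 12 s [-0.0339 -0.0324 -0.0313]
  dz -0.005 18 s [-0.0346 -0.0339 -0.0333]
  dz 0.005 16 s [-0.0369 -0.0356 -0.0344]
  dz 0.015 18 s [-0.0373 -0.0359 -0.0343]
  dz 0.025 16 s [-0.0387 -0.0371 -0.0358]
  dz 0.035 25 s [-0.0386 -0.037  -0.0351]
  dz 0.045 40 s [-0.0402 -0.0368 -0.0317]
tilt deg of front face (top leaning + = towards pin) 8.6
```

The lean is down to about 5°. A light press will square it, then I'll release and measure.

```bash
python3 -m jog '[[0,0,0.2,0],[0,0,0.2,0]]'; python3 -m jog '[[0,0,0,0],[0,0,0,0],[0,0,0,0],[0,0,0,0]]' -1;  python3 tilt.py
python3 - <<'E'
from h import *
c=cam('side'); b=(240,120,340,200); cv2.imwrite('pics/st.png',cv2.resize(c['pixels'][b[1]:b[3],b[0]:b[2]][:,:,::-1],(500,400)))
E
```

```text
t: 27.35
eef_pos: [0.4764, 0.0647, 0.0544]
tool_rot: [-0.0, 0.9, 0.435, 0.001]
contact_force: [-2.1, 1.1, 15.2]
gripper_width: 0.416
grasp_force: 63.0
t: 27.68
eef_pos: [0.4748, 0.0643, 0.0534]
tool_rot: [-0.0, 0.9, 0.435, -0.0]
contact_force: [-0.5, 0.3, 0.6]
gripper_width: 0.954
grasp_force: 0.0
[0.4748 0.0643 0.0534] 245
  dz -0.055 35 s [-0.0567 -0.048  -0.0384]
  dz -0.045 22 s [-0.0565 -0.0354 -0.0272]
  dz -0.035 15 s [-0.0301 -0.028  -0.0278]
  dz -0.025 13 s [-0.0306 -0.0296 -0.0281]
  dz -0.015 16 s [-0.0309 -0.0302 -0.0294]
  dz -0.005 19 s [-0.0322 -0.0301 -0.0285]
  dz 0.005 15 s [-0.0322 -0.0311 -0.0298]
  dz 0.015 14 s [-0.0322 -0.0311 -0.0305]
  dz 0.025 19 s [-0.0328 -0.0321 -0.0306]
  dz 0.035 22 s [-0.0335 -0.0317 -0.0315]
  dz 0.045 43 s [-0.0338 -0.0314 -0.0242]
tilt deg of front face (top leaning + = towards pin) 11.1
```

View pics/st.png

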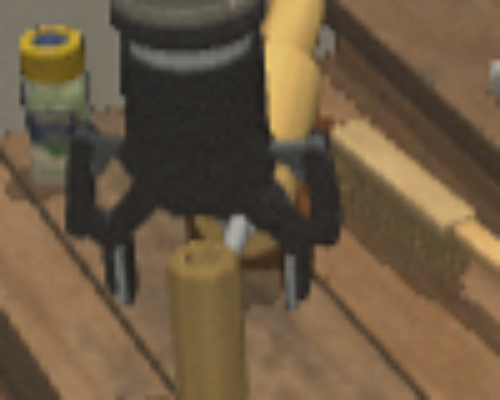

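The handle stands upright, bore up at (205,262), between the open fingers. I'll centre on it and re-grip higher up.

```bash
python3 -m jog '[[-0.4,0,-0.5,0],[-0.8,0,-0.8,0],[-1.1,0,-0.8,0],[-1.1,0,-0.8,0],[-1.1,0,-0.8,0],[-1.1,0,-0.8,0]]'; python3 tilt.py | head -1; python3 -m jog '[[0,0,0,0],[0,0,0,0],[0,0,0,0],[0,0,0,0],[0,0,0,0],[0,0,0,0],[0,0,0,0]]' 1 80; python3 tilt.py
```

```text
t: 28.28
eef_pos: [0.4683, 0.0556, 0.0618]
tool_rot: [-0.0, 0.9, 0.435, 0.0]
contact_force: [-0.4, -0.5, -0.4]
gripper_width: 0.998
grasp_force: 0.0
[0.4683 0.0556 0.0618] 265
t: 28.92
eef_pos: [0.4683, 0.0556, 0.0619]
tool_rot: [-0.0, 0.9, 0.435, 0.0]
contact_force: [-2.1, 0.0, 4.0]
gripper_width: 0.433
grasp_force: 79.5
[0.4683 0.0556 0.0619] 268
  dz -0.065 32 s [-0.0569 -0.0449 -0.0304]
  dz -0.055 40 s [-0.0581 -0.0498 -0.0347]
  dz -0.045 18 s [-0.0177 -0.016  -0.0152]
  dz -0.035 16 s [-0.0185 -0.0179 -0.0171]
  dz -0.025 18 s [-0.0182 -0.0168 -0.0151]
  dz -0.015 20 s [-0.0186 -0.0159 -0.0148]
  dz -0.005 14 s [-0.0189 -0.0174 -0.0161]
  dz 0.005 17 s [-0.0205 -0.0177 -0.0156]
  dz 0.015 16 s [-0.0185 -0.0172 -0.0163]
  dz 0.025 22 s [-0.0175 -0.0172 -0.0157]
  dz 0.035 39 s [-0.0169 -0.0145 -0.0115]
  dz 0.045 16 s [-0.0148 -0.0107 -0.006 ]
tilt deg of front face (top leaning + = towards pin) 20.4
```

The grip is centred, with the front face vertical. Lifting so that the handle's middle sits at 20 cm.

```bash
python3 -m jog '[[0,0,-1,0],[0,0,-3,0],[0,0,-6,0],[0,0,-9,0],[0,0,-12,0],[0,0,-14,0],[0,0,-15,0],[0,0,-15,0],[0,0,-15,0],[0,0,-15,0],[0,0,-15,0]]'; python3 tilt.py
python3 - <<'E'
from h import *
from go import st
c=cam('side'); cv2.imwrite('pics/fin.png',cv2.resize(c['pixels'][60:300,200:480][:,:,::-1],(700,600)))
E
```

```text
t: 29.88
eef_pos: [0.4672, 0.0553, 0.2105]
tool_rot: [0.0, 0.9, 0.435, -0.001]
contact_force: [-0.4, 0.0, -0.6]
gripper_width: 0.43
grasp_force: 80.2
[0.4672 0.0553 0.2105] 249
  dz -0.055 13 s [-0.0179 -0.0166 -0.0149]
  dz -0.045 20 s [-0.0166 -0.0163 -0.0154]
  dz -0.035 22 s [-0.0179 -0.0159 -0.015 ]
  dz -0.025 20 s [-0.0183 -0.0165 -0.0156]
  dz -0.015 22 s [-0.0177 -0.017  -0.0154]
  dz -0.005 22 s [-0.0175 -0.0169 -0.0159]
  dz 0.005 24 s [-0.0185 -0.0154 -0.0148]
  dz 0.015 23 s [-0.0179 -0.0166 -0.0155]
  dz 0.025 21 s [-0.0182 -0.0171 -0.0154]
  dz 0.035 48 s [-0.0174 -0.016  -0.0121]
  dz 0.045 14 s [-0.0136 -0.0102  0.0033]
tilt deg of front face (top leaning + = towards pin) -1.1
```

View pics/fin.png

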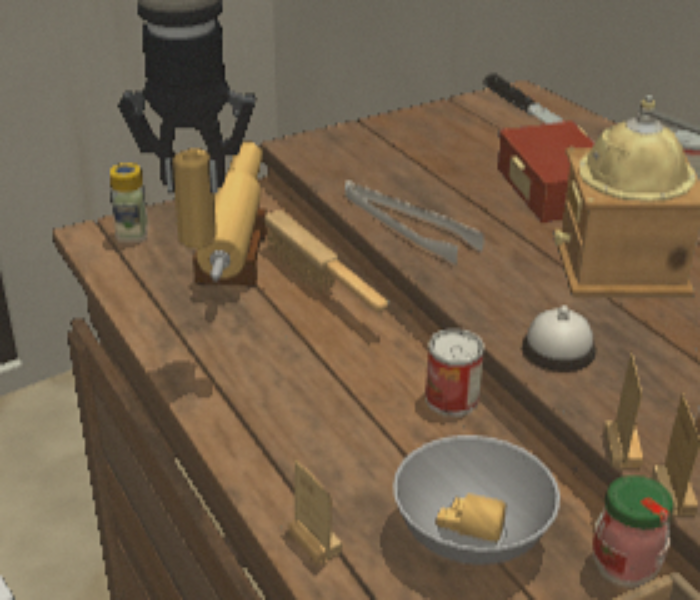

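The handle hangs vertical at (195,200), bore up and clear of everything. The stub is in the bowl at (475,517), and the card, tin, jars and brush are where they stood. Handing in.

```bash
python3 -c "
from station import bot
print(bot.hand_in())"
```

```text
the job is handed in; nothing more can be done
None
```

The stub is in the scrap bowl; the new handle fitted fully home on the spindle and came off again, and is now held vertical, bored end up, its middle about 20 cm above the table (I stood it on the table once to re-grip it); the job is handed in, and no verdict came back.

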